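# Draw the sign panel home in the lettering jig and bolt it

## Task

Get the cream sign panel ready for lettering: press on top of it with the fingertips, gently, and pull it out of the feed slot towards the front of the jig, up its little ramp, until its front edge is fully home against the dark stop. Then slide the red-posted bolt all the way in, so that it locks into the notch in the panel's edge, and let go. Leave the tubs and the marker alone.

Things in the scene. Friction and masses are not known exactly. Their poses are not given: they have to be found in the camera images.
- jig: Fixed plywood lettering jig on the table; origin at its underside. x runs from the front stop (-x, robot side) to the feed slot (+x), y to its left, z up; yawed up to 20 degrees. Bed top at z = 12 mm. The panel slides along x between aluminium rails: inner faces y = -82 and 82 mm, outer -110 and 110, tops z = 28. Dark steel stop: inner face x = -158 mm, 14 thick, top z = 36.
- jig_stop (a point): Point on the inner face of the dark front stop, middle of its width, 18 mm above the table. Axes as the jig's. Before the stop a grey ramp, 150 mm wide, rising at 9 degrees towards it, lifts the sliding panel's front over its last 40 to 65 mm, by 6 to 9.8 mm at the stop; its height is set differently each time and is not measured.
- slot_edge (a point): Middle of the front top edge of the feed slot's plywood roof, at jig x = 10, y = 0, z = 42 mm. The roof is 8 mm thick and runs 150 mm towards +x from there, 220 mm wide. A sprung felt pad hidden under it presses on the panel with about 6 N, so that the panel drags. Axes as the jig's.
- panel: Loose cream plastic panel with blue border lines, 200 (x) by 160 (y) by 6 mm, about 0.3 kg; origin at the centre of its underside, axes as the jig's. Lies on the bed, 2 mm play each side, rear in the slot, 60 to 100 mm short of the stop. Drags with 5 to 10 N: a fingertip set down slowly (10 mm/s) and kept pressing with 13 to 18 N carries it, under 11 N it slips, over 30 N dents it.
- panel_front (a point): Middle of the panel's front top edge (100 mm ahead of its origin, -x, at its top face). Axes as the panel's. When home it has the same x as jig_stop (in the jig's axes), a few mm higher.
- panel_notch (a point): Centre of the notch in the panel's left (+y) edge, at its top face: 18 mm behind (+x) and 73 mm left of the panel's origin. The notch is 15 mm wide along x and 14 mm deep from the edge; it is hidden in the slot at the start and comes in line with the bolt only when the panel is home.
- bolt (a joint): Travel in m of the bolt on the jig's left side: 0 withdrawn, 0.030 fully in; starts between 0 and 0.010. It moves towards the jig's -y against about 3 N of friction and stays where it is left. Its steel tongue, 9 mm wide (3 mm play each side in the notch), passes through a gap in the left rail and enters the notch from about 0.020 on.
- bolt_post (a point): Centre of the top of the bolt's red post, 22 mm (jig x) by 20 mm (y), from 19 to 53 mm above the table; moves with the bolt from jig x = -40, y = 150 mm (travel 0) to y = 120 mm. Free on its outer (+y) side and, above 26 mm, at both x sides (two steel guides, tops at 26 mm, 20 mm either side of it); below it a lug with top at 12 mm. Axes as the jig's.
- tub_roof: Lidded food tub, 84 mm diameter, 45 mm tall, standing on the feed slot's roof (its top 87 mm above the table); origin at its underside. Leave alone.
- tub_side: Lidded food tub, 90 mm diameter, 55 mm tall, standing on the table to the left of the jig; origin at its underside. Leave alone.
- marker: Black and blue marker pen lying on the table to the right of the jig, 135 mm long (x), 18 mm thick; origin at the middle of its underside. Leave alone.

How it is judged:
On the way, in this order (a step that is already met when the one before it is completed fails the run):
1. the panel's front edge is home against the stop while the bolt is still out (x of panel_front in the frame of jig_stop below 0.0025 m and value of joint bolt below 0.016 m), for 0.2 s.
2. the bolt is slid into the notch (value of joint bolt above 0.027 m and x of panel_front in the frame of jig_stop below 0.004 m), for 0.2 s.
At the end, for the whole second after the job is handed in: The panel lies on the bed and ramp (tilted less than 0.08 rad), at rest, with its front edge within 4 mm of the stop (within 2.5 mm before bolting), and the bolt is in by more than 27 of its 30 mm, inside the notch (all of step 2 and angle between panel's own z axis and vertical below 0.08 rad and linear speed of panel below 0.01 m/s); the robot touches nothing.
It fails at once if the panel is pressed with more than 30 N (contact force between any of the fingers, the arm and panel above 30 N).
It fails at once if a tub or the marker is moved by more than 15 mm (distance of any of tub_roof, tub_side, marker from where it was at the start of the episode above 0.015 m).
It also fails if it takes over 58 s, if anything falls off the work surface, if the arm or the gripper's body presses on something with over 40 N, if the wrist force passes 120 N, or if a joint passes its speed limit or range.

## Robot

A 7-joint arm with a two-finger parallel gripper is mounted at the origin on the work surface. World frame = base frame: x ahead of the robot, y to its left, z up, the work surface at z = 0. Lengths are in m, angles in rad, forces in N, time in s.
With the tool pointing down it reaches from about 0.35 to 0.9 m from the base axis. Payload 8.1 kg.
Tool frame: the origin (TCP) lies at the very end of the fingers, on their centre line; the grasp point (between the pads) lies 19 mm behind it; z points along the fingers, y is the direction in which the jaws open and shut (so a half turn about z gives the same grasp; the last joint's range is limited). The gripper opens to 92 mm and grips with 3 to 60 N. Pads are 19 mm wide; open, the fingers measure 130 mm over their backs; the gripper's body (75 mm by 190 mm) begins 47 mm behind the grasp point.
Start: joints at [1.218, 0.434, 0.025, 1.573, -0.012, 1.134, -0.075], TCP at [0.154, -0.606, 0.192] pointing down, gripper open.
Joint ranges: [-2.62, 2.62], [-0.44, 2.09], [-1.27, 1.32], [0.08, 2.57], [-1.32, 4.46], [0.12, 2], [-2.74, 2.74]. Speed limits (rad/s): [2.22, 2.22, 3.01, 3.01, 3.14, 3.14, 3.14].

## Interface

Orientations are given as a rotation vector (axis times angle).
In Python, from cell import observe, get_image, sign_off gives the robot as it stands.
- The arm moves only by the tool arm_command, never from a script. Its argument "deltas" is a list of rows, each an object with "xyz": the shift along the tool's x, y, z in cm, a list of three; "turn": the turn about the tool's z in degrees; "jaw": the closure in counts, from 0 (fully open) to 255 (shut). A call has 1 to 5 rows; each row is the pose to reach, as a shift and turn from the pose measured when the call began, along the tool's axes at that moment; what a row does not reach only later rows make up. A row lasts 1/12 s, in which the tool goes at most 41.7 mm and 7.16 degrees, less where a joint would pass 70% of its speed; a pose out of reach is approached as far as the arm can. A call with a gripper value outside its range is refused whole. The fingers move at their own pace and stop on an object; "force" is the grip in N (left out, the last holds). Time passes only in rows, so rows that repeat a pose let the fingers close. It gives the time, the measured TCP pose, the force and the opening at its end, in the units of the state.
- observe(): the state, without advancing time (a new reading comes with each control period).
- get_image(name): name is "side" or "top"; returns a dict with "frame" (384x512x3 uint8, red, green, blue), "depth" (384x512 float32, m along the optical axis (not along the pixel's ray), 0 where there is no reading), "camera_matrix" (3x3 intrinsics, pixels), "cam_to_world" (4x4, takes a point from camera to world coordinates). Camera axes: x right, y up, looking along -z (the intrinsics and any distortion apply to the point x, -y, -z); pixel columns grow to the right and rows downward; lengths in m; the calibration is good to about 2 mm. A picture is of the moment at which its call begins.
- sign_off(): hands the job in, once; it reports no verdict.
The state is a dict: "clock": time; "joints": joint angles; "dq": joint speeds; "joint_efforts": joint torques, N m; "position": TCP position; "ee_rot": TCP orientation; "force": force on the tool from outside, world axes, zero at the start; "ft_torque": the same for the moment, N m; "width": opening from 0.0 (shut) to 1.0 (fully open).
Only numpy, scipy, OpenCV 4.12 (cv2) and the standard library are available. Lean on these libraries where they do the work, as an engineer would, in place of code of your own. Each camera call takes 0.05 s, during which the arm holds its last target.

## Working session

There is one attempt and no reset: what is moved stays moved. The work goes in short steps, Python scripts to look and compute and a tool call to move; the robot and the scene stay as the last step left them, time stands still between calls to the robot, and variables do not carry over. Pictures are saved under pics/ and viewed, and the job is handed in when it is done.

Besides the shell and the picture viewer there is one more tool, called after "Emit:" by a JSON object that holds its "method" and its "body", one argument or row to a line. arm_command: Moves the arm, as the interface text tells. Its arguments: {"type":"object","properties":{"deltas":{"type":"array","items":{"type":"object","properties":{"xyz":{"type":"array","items":{"type":"number"}},"turn":{"type":"number"},"jaw":{"type":"number"}}}},"force":{"type":"number"}},"required":["deltas"]}

```bash
mkdir -p pics; ls
python3 - <<'E'
from cell import observe,get_image
import cv2,numpy as np
o=observe()
for k,v in o.items(): print(k,np.round(v,4))
for n in("side","top"):
    d=get_image(n); cv2.imwrite(f"pics/{n}0.png",d["frame"][:,:,::-1]); print(n,d["camera_matrix"],np.round(d["cam_to_world"],3), d.keys())
    np.savez(f"{n}0.npz",**d)
E
```

```text
pics
clock 0.0
joints [ 1.2184  0.4352  0.025   1.5741 -0.0116  1.134  -0.0751]
dq [ 0.0001 -0.0014 -0.0001 -0.0025 -0.002  -0.      0.0013]
joint_efforts [ 4.00000e-04 -6.67859e+01  9.85600e-01 -3.14461e+01 -6.05000e-02
  4.29000e-02  2.00000e-04]
position [ 0.1543 -0.6051  0.1909]
ee_rot [-3.1156e+00 -3.9110e-01  5.0000e-04]
force [-0.4654  0.1643 -0.2325]
ft_torque [0.0101 0.0244 0.0053]
width 1.0009
side [[438.85599701   0.         259.37175571]
 [  0.         438.85599701 198.81603316]
 [  0.           0.           1.        ]] [[ 0.825  0.408 -0.391  0.188]
 [-0.565  0.576 -0.59  -0.601]
 [-0.015  0.708  0.706  0.845]
 [ 0.     0.     0.     1.   ]] dict_keys(['frame', 'depth', 'camera_matrix', 'cam_to_world'])
top [[431.10875565   0.         256.54639605]
 [  0.         431.10875565 195.03342417]
 [  0.           0.           1.        ]] [[ 2.200e-02  9.820e-01 -1.880e-01  4.090e-01]
 [-1.000e+00  2.200e-02 -1.000e-03  5.300e-02]
 [ 3.000e-03  1.880e-01  9.820e-01  1.143e+00]
 [ 0.000e+00  0.000e+00  0.000e+00  1.000e+00]] dict_keys(['frame', 'depth', 'camera_matrix', 'cam_to_world'])
```

View pics/top0.png

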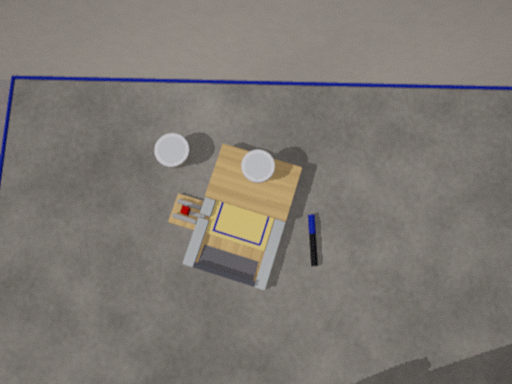

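View pics/side0.png

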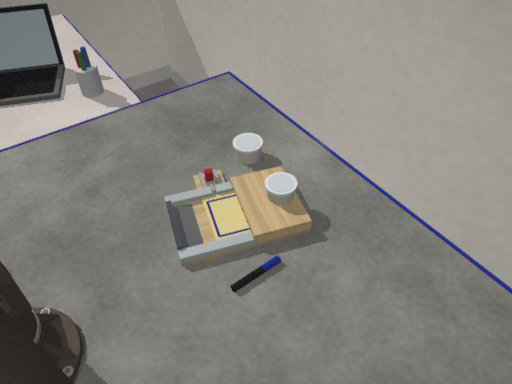

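Run:
```python
import cv2,numpy as np
d=np.load("top0.npz"); f=d["frame"][:,:,::-1]
cv2.imwrite("pics/topz.png",cv2.resize(f[135:300,150:330],None,fx=3.6,fy=3.6,interpolation=cv2.INTER_CUBIC))
d=np.load("side0.npz"); f=d["frame"][:,:,::-1]
cv2.imwrite("pics/sidez.png",cv2.resize(f[120:300,140:330],None,fx=3.3,fy=3.3,interpolation=cv2.INTER_CUBIC))
```

```text
(no output)
```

View pics/topz.png

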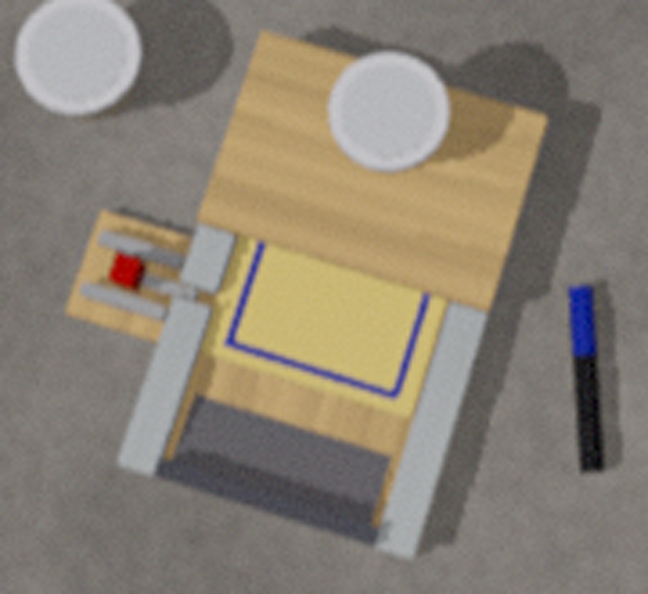

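View pics/sidez.png

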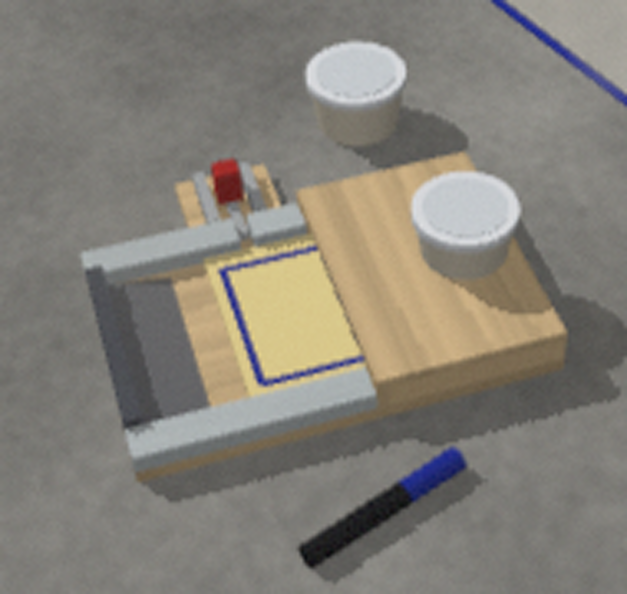

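```bash
cat > h.py <<'E'
import cv2,numpy as np
def ray(d,u,v):
    K=d["camera_matrix"];T=d["cam_to_world"]
    p=np.linalg.inv(K)@[u,v,1]; r=T[:3,:3]@[p[0],-p[1],-p[2]]
    return T[:3,3],r
def cast(d,u,v,z):
    o,r=ray(d,u,v); return o+r*(z-o[2])/r[2]
def proj(d,P):
    T=d["cam_to_world"];c=T[:3,:3].T@(np.asarray(P)-T[:3,3]); q=d["camera_matrix"]@[c[0],-c[1],-c[2]]; return q[:2]/q[2]
def fit(J,W):
    J=np.array(J);W=np.array(W);a=J-J.mean(0);b=W-W.mean(0)
    th=np.arctan2((a[:,0]*b[:,1]-a[:,1]*b[:,0]).sum(),(a*b).sum())
    R=np.array([[np.cos(th),-np.sin(th)],[np.sin(th),np.cos(th)]])
    t=W.mean(0)-R@J.mean(0)
    return th,R,t,W-(J@R.T+t)
E
python3 - <<'E'
from h import *
t=np.load("top0.npz");s=np.load("side0.npz")
tz=lambda x,y:(150+(x+.5)/3.6-.5,135+(y+.5)/3.6-.5)
sz=lambda x,y:(140+(x+.5)/3.3-.5,120+(y+.5)/3.3-.5)
np.set_printoptions(precision=4,suppress=True)
J=[(.16,.11),(.16,-.11),(.01,-.11),(.01,.11)]
W=[cast(t,*tz(*p),.042)[:2] for p in[(262,30),(547,115),(488,308),(197,224)]]
J2=J+[(-.172,.11),(-.172,-.11)]
W2=W+[cast(t,*tz(*p),.028)[:2] for p in[(119,464),(413,557)]]
Ws=[cast(s,*sz(*p),.042)[:2] for p in[(467,153),(566,334),(374,382),(298,190)]]
Ws2=Ws+[cast(s,*sz(*p),.028)[:2] for p in[(82,256),(131,456)]]
for n,a,b in(("top",J,W),("top6",J2,W2),("side",J,Ws),("side6",J2,Ws2)):
    th,R,tt,r=fit(a,b); print(n,np.degrees(th),tt,"\n",r*1000)
th,R,tt,_=fit(J2+J2,W2+Ws2); print("comb",np.degrees(th),tt); np.savez("jig.npz",th=th,R=R,t=tt)
inv=lambda p:R.T@(np.array(p)[:2]-tt)
for p in[(205,350),(407,412)]:print("panel front top",inv(cast(t,*tz(*p),.018)))
for p in[(205,262),(245,396)]:print("panel front side",inv(cast(s,*sz(*p),.018)))
for n,d in(("top",t),("side",s)):
    f=d["frame"].astype(int); m=((f[:,:,0]>110)&(f[:,:,1]<60)&(f[:,:,2]<60)); ys,xs=np.nonzero(m); k=(xs>150)&(xs<250)&(ys>150)&(ys<230)
    print(n,k.sum(),xs[k].mean(),ys[k].mean(),inv(cast(d,xs[k].mean(),ys[k].mean(),.053)),inv(cast(d,xs[k].mean(),ys[k].mean(),.040)))
for p in[(215,163),(236,159)]:print("post top back edge side",inv(cast(s,*sz(*p),.053)))
for p in[(218,177),(240,172)]:print("post top front edge side",inv(cast(s,*sz(*p),.053)))
# tub
for p in[(389,111)]:print("tub roof",inv(cast(t,*tz(*p),.087)))
for p in[(78,55)]:print("tub side",inv(cast(t,*tz(*p),.055)))
E
```

```text
top -15.615597484384251 [0.5741 0.0858] 
 [[ 0.6038 -1.1913]
 [-0.1085 -0.0597]
 [ 1.2303  1.3589]
 [-1.7255 -0.1079]]
top6 -15.83351784702223 [0.5746 0.0862] 
 [[-0.1483 -0.9114]
 [-0.0552 -0.0065]
 [ 1.129   0.8629]
 [-2.6323 -0.3771]
 [ 0.7707 -0.78  ]
 [ 0.9361  1.2122]]
side -16.89279591415667 [0.5728 0.0846] 
 [[-1.1495 -0.5555]
 [ 0.155   0.7014]
 [ 0.3845  0.7246]
 [ 0.61   -0.8705]]
side6 -16.490216318687793 [0.5728 0.0835] 
 [[-0.8081 -0.7545]
 [-0.9842  0.9464]
 [-0.4521  1.9791]
 [ 1.2542 -0.06  ]
 [-0.7808 -4.6165]
 [ 1.7709  2.5055]]
comb -16.161066701820445 [0.5737 0.0849]
panel front top [-0.0755  0.0792]
panel front top [-0.0743 -0.074 ]
panel front side [-0.0776  0.0757]
panel front side [-0.0811 -0.072 ]
top 56 184.46428571428572 209.73214285714286 [-0.0411  0.1463] [-0.0398  0.149 ]
side 35 207.37142857142857 171.45714285714286 [-0.0434  0.1398] [-0.0411  0.1547]
post top back edge side [-0.0477  0.1519]
post top back edge side [-0.0299  0.1511]
post top front edge side [-0.0494  0.1339]
post top front edge side [-0.0307  0.134 ]
tub roof [0.1178 0.0003]
tub side [0.0981 0.231 ]
```

```bash
cat >> h.py <<'E'
from scipy.spatial.transform import Rotation as Ro
np.set_printoptions(precision=4,suppress=True)
def st(target=None):
    from cell import observe
    g=np.load("jig.npz");R,t=g["R"],g["t"]
    o=observe();p=np.array(o["position"]);M=Ro.from_rotvec(o["ee_rot"]).as_matrix()
    yaw=np.degrees(np.arctan2(M[1,0],M[0,0]))
    print("t",round(o["clock"],3),"jig",R.T@(p[:2]-t),"z",p[2],"yawrel",yaw-np.degrees(g["th"]),"toolz",M[:,2],"w",o["width"])
    print("F jig",R.T@np.array(o["force"])[:2],o["force"][2])
    if target is not None:
        w=np.r_[R@np.array(target[:2])+t,target[2]]; print("shift cm",100*M.T@(w-p))
E
python3 -c "
from h import *
st((-.03,0,.19))"
```

```text
t 0.1 jig [-0.2108 -0.7795] z 0.1909407090116199 yawrel 30.471525717347383 toolz [-0.0005  0.0013 -1.    ] w 0.9969815199751075
F jig [ 0.2879 -0.267 ] -0.31731647521401596
shift cm [ 55.1075 -58.0153   0.1649]
```

Emit:
{"method": "arm_command", "body": {
  "deltas": [
    {"xyz": [2, -2.1, 0], "turn": 1, "jaw": 255},
    {"xyz": [4.5, -4.8, 0], "turn": 3, "jaw": 255},
    {"xyz": [7.2, -7.6, 0], "turn": 5, "jaw": 255},
    {"xyz": [9.9, -10.4, 0], "turn": 7, "jaw": 255},
    {"xyz": [12.6, -13.2, 0], "turn": 9, "jaw": 255}
  ],
  "force": 20
}}

```text
clock: 0.52
position: [0.2441, -0.4442, 0.1907]
ee_rot: [-3.136, -0.142, 0.001]
force: [2.5, -0.6, 0.0]
width: 0.688
```

```bash
python3 -c "
from h import *
st((-.03,0,.19))"
```

```text
t 0.517 jig [-0.1693 -0.5999] z 0.1907244745794025 yawrel 21.346635196383488 toolz [-0.0008  0.0019 -1.    ] w 0.6879530228951188
F jig [2.5672 0.1372] 0.023127294774381302
shift cm [ 34.8111 -50.8059   0.1498]
```

Emit:
{"method": "arm_command", "body": {
  "deltas": [
    {"xyz": [2.2, -3.3, 0], "turn": 3, "jaw": 255},
    {"xyz": [4.5, -6.6, 0], "turn": 6, "jaw": 255},
    {"xyz": [6.8, -9.9, 0], "turn": 9, "jaw": 255},
    {"xyz": [9.0, -13.2, 0], "turn": 12, "jaw": 255},
    {"xyz": [11.3, -16.5, 0], "turn": 14, "jaw": 255}
  ]
}}

```text
clock: 0.93
position: [0.3419, -0.2678, 0.1909]
ee_rot: [-3.13, 0.246, 0.002]
force: [1.1, -0.9, 0.4]
width: 0.322
```

```bash
python3 -c "
from h import *
st((-.03,0,.17))"
```

```text
t 0.933 jig [-0.1245 -0.4033] z 0.19090504949570883 yawrel 7.175363545113015 toolz [-0.0011  0.0018 -1.    ] w 0.32184236772803543
F jig [ 1.2657 -0.5544] 0.41692114959860177
shift cm [ 14.4174 -38.8258   2.1316]
```

Emit:
{"method": "arm_command", "body": {
  "deltas": [
    {"xyz": [1.4, -3.8, 0.2], "turn": 2, "jaw": 255},
    {"xyz": [2.8, -7.6, 0.4], "turn": 4, "jaw": 255},
    {"xyz": [4.2, -11.4, 0.6], "turn": 6, "jaw": 255},
    {"xyz": [5.6, -15.2, 0.8], "turn": 7.2, "jaw": 255},
    {"xyz": [7.0, -19.0, 1.0], "turn": 7.2, "jaw": 255}
  ]
}}

```text
clock: 1.35
position: [0.441, -0.0891, 0.181]
ee_rot: [-3.108, 0.445, 0.002]
force: [0.8, -0.9, 0.1]
width: 0.011
```

```bash
python3 -c "
from h import *
st((-.03,0,.15))"
```

```text
t 1.35 jig [-0.079  -0.2041] z 0.18103070659415404 yawrel -0.11942374366188346 toolz [-0.0011  0.0017 -1.    ] w 0.01071993161274434
F jig [ 1.0453 -0.6837] 0.12275471728099234
shift cm [  4.8613 -20.4126   3.1226]
```

Emit:
{"method": "arm_command", "body": {
  "deltas": [
    {"xyz": [1.0, -4.1, 0.6], "turn": 0, "jaw": 255},
    {"xyz": [2.0, -8.2, 1.2], "turn": 0, "jaw": 255},
    {"xyz": [3.0, -12.2, 1.8], "turn": 0, "jaw": 255},
    {"xyz": [4.0, -16.2, 2.5], "turn": 0, "jaw": 255},
    {"xyz": [4.9, -20.0, 3.1], "turn": 0, "jaw": 255}
  ]
}}

```text
clock: 1.77
position: [0.5438, 0.0894, 0.1498]
ee_rot: [-3.109, 0.445, 0.003]
force: [1.2, -1.4, 0.8]
width: 0.001
```

```bash
python3 -c "
from h import *
st((-.03,0,.04))"
```

```text
t 1.767 jig [-0.03  -0.004] z 0.14982408538045006 yawrel -0.13818868320871758 toolz [-0.0015  0.0014 -1.    ] w 0.0011313121976840887
F jig [ 1.5143 -1.0634] 0.793852460235574
shift cm [ 0.0207 -0.3902 10.9828]
```

Emit:
{"method": "arm_command", "body": {
  "deltas": [
    {"xyz": [0, -0.2, 2.5], "turn": 0, "jaw": 255},
    {"xyz": [0, -0.4, 5.0], "turn": 0, "jaw": 255},
    {"xyz": [0, -0.4, 7.5], "turn": 0, "jaw": 255},
    {"xyz": [0, -0.4, 10.0], "turn": 0, "jaw": 255},
    {"xyz": [0, -0.4, 11.0], "turn": 0, "jaw": 255}
  ]
}}

```text
clock: 2.18
position: [0.5424, 0.0928, 0.0365]
ee_rot: [3.109, -0.445, -0.01]
force: [-1.0, -0.6, -0.3]
width: 0.007
```

Emit:
{"method": "arm_command", "body": {
  "deltas": [
    {"xyz": [0, 0, 0.4], "turn": 0, "jaw": 255},
    {"xyz": [0, 0, 0.8], "turn": 0, "jaw": 255},
    {"xyz": [0, 0, 1.2], "turn": 0, "jaw": 255},
    {"xyz": [0, 0, 1.3], "turn": 0, "jaw": 255},
    {"xyz": [0, 0, 1.3], "turn": 0, "jaw": 255}
  ]
}}

```text
clock: 2.6
position: [0.5429, 0.0929, 0.0242]
ee_rot: [3.11, -0.445, -0.008]
force: [0.4, 0.0, -0.5]
width: 0.004
```

Run:
```python
from h import *
from cell import get_image
st((-.03,0,.018))
for n in("top","side"):
    d=get_image(n);cv2.imwrite(f"pics/{n}1.png",cv2.resize(d["frame"][110:310,120:340,::-1],None,fx=2.5,fy=2.5))
```

```text
t 2.6 jig [-0.0318 -0.0009] z 0.024181656133786804 yawrel -0.13623335533449676 toolz [-0.0051  0.0005 -1.    ] w 0.004455801450267467
F jig [0.3605 0.1147] -0.539613439102408
shift cm [ 0.1815 -0.0905  0.6172]
```

View pics/side1.png

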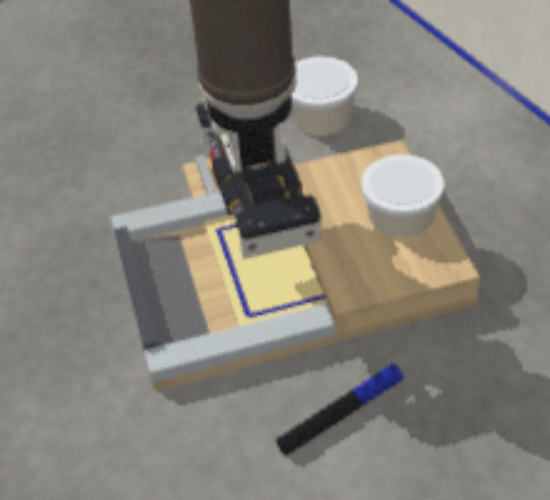

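Emit:
{"method": "arm_command", "body": {
  "deltas": [
    {"xyz": [0, 0, 0.08], "turn": 0, "jaw": 255},
    {"xyz": [0, 0, 0.16], "turn": 0, "jaw": 255},
    {"xyz": [0, 0, 0.24], "turn": 0, "jaw": 255},
    {"xyz": [0, 0, 0.32], "turn": 0, "jaw": 255},
    {"xyz": [0, 0, 0.4], "turn": 0, "jaw": 255}
  ]
}}

```text
clock: 3.12
position: [0.5429, 0.0929, 0.0203]
ee_rot: [3.11, -0.445, -0.008]
force: [-1.1, 1.3, 1.0]
width: 0.005
```

Emit:
{"method": "arm_command", "body": {
  "deltas": [
    {"xyz": [0, 0, 0.07], "turn": 0, "jaw": 255},
    {"xyz": [0, 0, 0.14], "turn": 0, "jaw": 255},
    {"xyz": [0, 0, 0.2], "turn": 0, "jaw": 255}
  ]
}}

```text
clock: 3.37
position: [0.5429, 0.0929, 0.0181]
ee_rot: [3.11, -0.445, -0.008]
force: [-0.3, -0.5, -1.4]
width: 0.006
```

Emit:
{"method": "arm_command", "body": {
  "deltas": [
    {"xyz": [0, 0, 0.04], "turn": 0, "jaw": 255},
    {"xyz": [0, 0, 0.08], "turn": 0, "jaw": 255}
  ]
}}

```text
clock: 3.53
position: [0.5428, 0.0929, 0.0172]
ee_rot: [3.11, -0.445, -0.008]
force: [-0.2, -0.5, 0.4]
width: 0.007
```

Emit:
{"method": "arm_command", "body": {
  "deltas": [
    {"xyz": [0, 0, 0.04], "turn": 0, "jaw": 255},
    {"xyz": [0, 0, 0.08], "turn": 0, "jaw": 255}
  ]
}}

```text
clock: 3.7
position: [0.5428, 0.0929, 0.0164]
ee_rot: [3.11, -0.445, -0.008]
force: [-0.6, 0.4, 0.5]
width: 0.006
```

Emit:
{"method": "arm_command", "body": {
  "deltas": [
    {"xyz": [0, 0, 0.03], "turn": 0, "jaw": 255},
    {"xyz": [0, 0, 0.06], "turn": 0, "jaw": 255}
  ]
}}

```text
clock: 3.87
position: [0.5428, 0.0929, 0.0157]
ee_rot: [3.11, -0.445, -0.008]
force: [0.2, 0.9, 0.2]
width: 0.003
```

Emit:
{"method": "arm_command", "body": {
  "deltas": [
    {"xyz": [0, 0, 0.04], "turn": 0, "jaw": 255},
    {"xyz": [0, 0, 0.08], "turn": 0, "jaw": 255}
  ]
}}

```text
clock: 4.03
position: [0.5428, 0.0929, 0.0149]
ee_rot: [3.11, -0.445, -0.008]
force: [-0.8, -0.8, 0.5]
width: 0.004
```

Emit:
{"method": "arm_command", "body": {
  "deltas": [
    {"xyz": [0, 0, 0.03], "turn": 0, "jaw": 255},
    {"xyz": [0, 0, 0.06], "turn": 0, "jaw": 255}
  ]
}}

```text
clock: 4.2
position: [0.5428, 0.0929, 0.0143]
ee_rot: [3.11, -0.445, -0.008]
force: [1.0, -0.6, -0.5]
width: 0.007
```

Run:
```python
from h import *
from cell import get_image
d=get_image("side");cv2.imwrite("pics/side2.png",cv2.resize(d["frame"][170:250,180:280,::-1],None,fx=6,fy=6,interpolation=cv2.INTER_CUBIC))
```

```text
(no output)
```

View pics/side2.png

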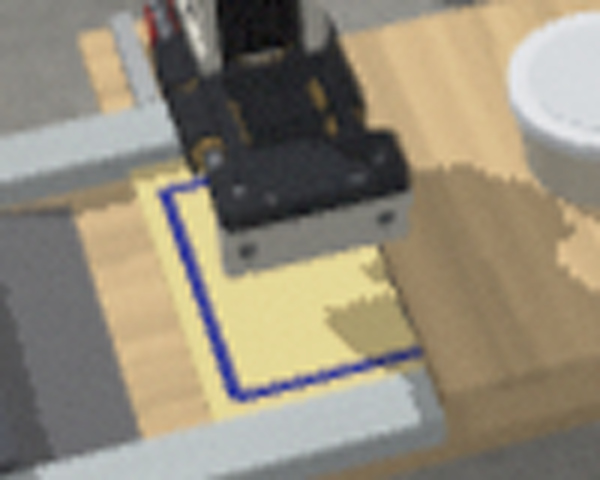

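Run:
```python
from h import *
s=np.load("side0.npz");g=np.load("jig.npz");R,t=g["R"],g["t"]
c=np.array([-.0318,-.001])
def P(x,y,z):
    q=proj(s,np.r_[R@(c+[x,y])+t,z]); return ((q-[180,170])*6).round(0)
print("tcp",P(0,0,.0143),P(0,0,.024))
for x in(-.0095,.0095):
  for y in (-.019,.019): print(x,y,P(x,y,.0143))
for x in(-.0375,.0375):
  for y in (-.095,.095): print("body",x,y,P(x,y,.080))
st()
```

```text
tcp [275. 275.] [274. 259.]
-0.0095 -0.019 [265. 311.]
-0.0095 0.019 [243. 249.]
0.0095 -0.019 [308. 300.]
0.0095 0.019 [285. 239.]
body -0.0375 -0.095 [234. 352.]
body -0.0375 0.095 [125.  41.]
body 0.0375 -0.095 [419. 305.]
body 0.0375 0.095 [291.   3.]
t 4.25 jig [-0.0319 -0.0009] z 0.014241511092478717 yawrel -0.13237106209007976 toolz [-0.0053  0.0005 -1.    ] w 0.005306393313289306
F jig [ 0.2329 -0.1986] 0.623938234354706
```

Run:
```python
from h import *
from cell import get_image
g=np.load("jig.npz");R,t=g["R"],g["t"]
d=get_image("side");T=d["cam_to_world"]
def pt(u,v):
    Z=d["depth"][v,u]; o,r=ray(d,u,v); w=o+r*Z; return np.r_[R.T@(w[:2]-t),w[2]]
for y in range(190,310,10):
  for x in (250,280,310,340):
    u,v=180+x//6,170+y//6; print(x,y,pt(u,v)*1000)
```

```text
250 190 [-55.5778 -84.9439 156.1802]
280 190 [-45.4173 -90.2861 157.9143]
310 190 [-34.5293 -91.9519 155.9101]
340 190 [-23.9851 -95.3621 155.6792]
250 200 [-57.3502 -92.028  157.2486]
280 200 [-46.8645 -95.3854 156.9859]
310 200 [-35.4759 -94.542  152.3885]
340 200 [-24.5404 -96.2861 150.4268]
250 210 [-58.2525 -94.3195 153.4573]
280 210 [-47.7329 -97.5585 153.0675]
310 210 [-35.5793 -93.1834 144.7498]
340 210 [-24.5439 -94.8081 142.6225]
250 220 [-59.196  -98.1996 154.3853]
280 220 [-47.7668 -96.607  148.9836]
310 220 [-35.8205 -93.3831 141.8194]
340 220 [-24.7901 -95.1226 139.7965]
250 230 [-58.3925 -90.9735 140.6693]
280 230 [-47.435  -92.6382 138.5806]
310 230 [-35.2541 -88.8428 130.7109]
340 230 [-23.8521 -89.5202 127.5011]
250 240 [-58.3051 -87.6763 130.9003]
280 240 [-46.8889 -87.5242 126.8351]
310 240 [-35.2046 -86.6966 122.0082]
340 240 [-24.2475 -89.6932 121.223 ]
250 250 [-58.856  -89.3475 129.4825]
280 250 [-47.4064 -89.0035 125.1968]
310 250 [-35.8886 -88.9575 121.1846]
340 250 [-23.9653 -87.6798 115.8056]
250 260 [-58.6532 -85.334  118.8029]
280 260 [-47.6702 -87.9892 117.657 ]
310 260 [-17.5185  -0.052   18.7692]
340 260 [-4.6393 -1.5186 15.7695]
250 270 [-59.897  -89.4538 116.7454]
280 270 [-30.9909   0.6138  15.2263]
310 270 [-18.8528  -4.1574  15.8137]
340 270 [ -7.3096 -11.429   19.1466]
250 280 [-43.9355   2.6194  13.9344]
280 280 [-31.7706  -2.0507  14.413 ]
310 280 [-20.163   -9.2691  17.6852]
340 280 [ -7.5413 -11.5495  15.5671]
250 290 [-46.0264  -5.932   15.8335]
280 290 [-33.8909 -10.3052  16.0232]
310 290 [-22.14   -16.4538  18.1759]
340 290 [ -9.733  -19.3878  16.7888]
250 300 [-47.884  -13.1926  16.4111]
280 300 [-35.9064 -18.0477  17.1612]
310 300 [-23.8131 -22.208   17.1487]
340 300 [-11.6312 -25.9519  16.672 ]
```

Emit:
{"method": "arm_command", "body": {
  "deltas": [
    {"xyz": [0, 0, 0.06], "turn": 0, "jaw": 255},
    {"xyz": [0, 0, 0.12], "turn": 0, "jaw": 255},
    {"xyz": [0, 0, 0.18], "turn": 0, "jaw": 255}
  ]
}}

```text
clock: 4.55
position: [0.5428, 0.0929, 0.0124]
ee_rot: [3.11, -0.445, -0.008]
force: [-0.2, 0.7, 0.1]
width: 0.007
```

Run:
```python
from h import *
from cell import get_image
d=get_image("top");cv2.imwrite("pics/top3.png",cv2.resize(d["frame"][140:290,160:310,::-1],None,fx=4,fy=4,interpolation=cv2.INTER_CUBIC))
st()
```

```text
t 4.6 jig [-0.032  -0.0009] z 0.012334808602883086 yawrel -0.12744155827203585 toolz [-0.0053  0.0005 -1.    ] w 0.004058608039042249
F jig [-0.0011  0.6088] -0.2343227328524928
```

View pics/top3.png

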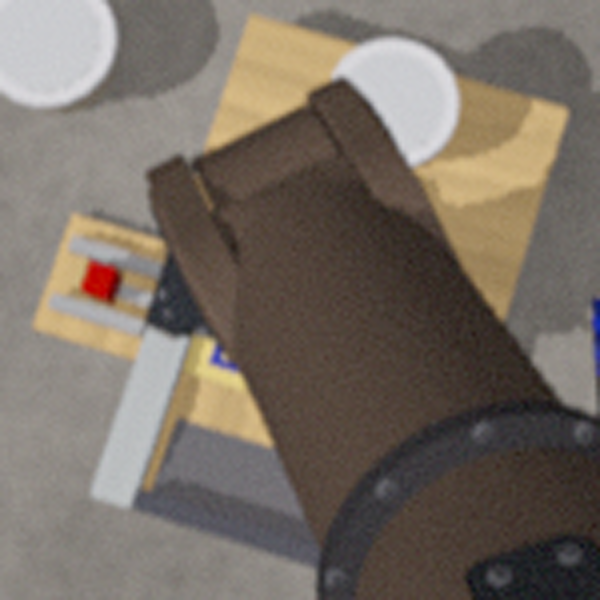

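Emit:
{"method": "arm_command", "body": {
  "deltas": [
    {"xyz": [0, 0, 0.06], "turn": 0, "jaw": 255},
    {"xyz": [0, 0, 0.12], "turn": 0, "jaw": 255},
    {"xyz": [0, 0, 0.18], "turn": 0, "jaw": 255}
  ]
}}

```text
clock: 4.85
position: [0.5427, 0.0929, 0.0104]
ee_rot: [3.11, -0.445, -0.009]
force: [-0.7, -0.1, 0.5]
width: 0.004
```

Run:
```python
from h import *
from cell import get_image
g=np.load("jig.npz");R,t=g["R"],g["t"]
d=get_image("side")
H,W=d["depth"].shape
v,u=np.mgrid[150:240,170:290]
Z=d["depth"][v,u];K=d["camera_matrix"];T=d["cam_to_world"]
x=(u-K[0,2])/K[0,0]*Z;y=-(v-K[1,2])/K[1,1]*Z
w=np.stack([x,y,-Z],-1)@T[:3,:3].T+T[:3,3]
j=np.concatenate([(w[...,:2]-t)@R,w[...,2:]],-1)
# points within finger columns
m=(abs(j[...,0]+.032)<.04)&(abs(j[...,1])<.06)&(j[...,2]>.024)&(j[...,2]<.2)
q=j[m]*1000; q=q[q[:,2].argsort()]; print(len(q)); print(q[:25].round(0))
st()
```

```text
858
[[-64. -32. 115.]
 [-62. -33. 116.]
 [-68. -18. 116.]
 [-68.  -7. 116.]
 [-67. -33. 117.]
 [-68. -29. 117.]
 [-68.  22. 118.]
 [-27. -31. 119.]
 [-64. -32. 119.]
 [-68.   2. 119.]
 [-37. -31. 119.]
 [-42. -30. 119.]
 [-68.  12. 120.]
 [-15. -32. 120.]
 [-25. -32. 120.]
 [-35. -33. 120.]
 [-32. -30. 120.]
 [-24. -29. 120.]
 [-34. -30. 120.]
 [-67. -33. 120.]
 [-40. -32. 121.]
 [-68. -19. 121.]
 [  2. -33. 121.]
 [-39. -30. 122.]
 [-12. -32. 122.]]
t 4.9 jig [-0.032 -0.001] z 0.01034474771903094 yawrel -0.1283634528645834 toolz [-0.0055  0.0004 -1.    ] w 0.0069445275122525605
F jig [ 0.2643 -0.3463] 0.5893620406290657
```

Emit:
{"method": "arm_command", "body": {
  "deltas": [
    {"xyz": [0, 0, 0.06], "turn": 0, "jaw": 255},
    {"xyz": [0, 0, 0.12], "turn": 0, "jaw": 255},
    {"xyz": [0, 0, 0.18], "turn": 0, "jaw": 255}
  ]
}}

```text
clock: 5.15
position: [0.5426, 0.0928, 0.0085]
ee_rot: [3.11, -0.445, -0.009]
force: [0.7, 0.0, -0.0]
width: 0.007
```

Emit:
{"method": "arm_command", "body": {
  "deltas": [
    {"xyz": [0, 0, 0.06], "turn": 0, "jaw": 255},
    {"xyz": [0, 0, 0.12], "turn": 0, "jaw": 255},
    {"xyz": [0, 0, 0.18], "turn": 0, "jaw": 255}
  ]
}}

```text
clock: 5.4
position: [0.5426, 0.0929, 0.0066]
ee_rot: [3.11, -0.445, -0.009]
force: [-0.1, -0.7, 0.2]
width: 0.007
```

Run:
```python
from h import *
from cell import get_image
d=get_image("side");cv2.imwrite("pics/side4.png",cv2.resize(d["frame"][150:240,180:280,::-1],None,fx=6,fy=6,interpolation=cv2.INTER_CUBIC))
```

```text
(no output)
```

View pics/side4.png

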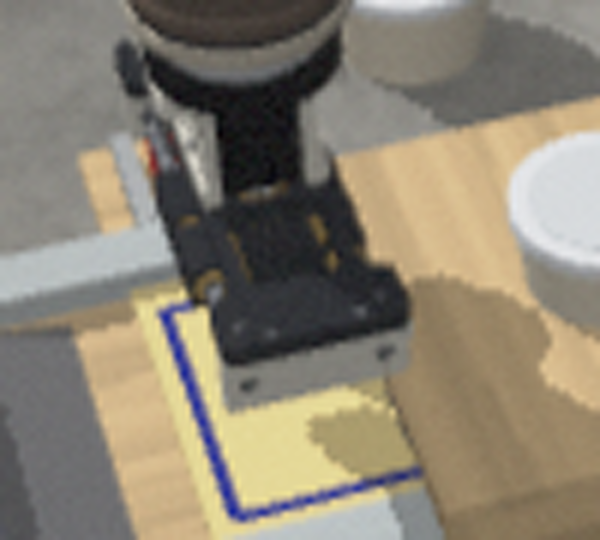

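Emit:
{"method": "arm_command", "body": {
  "deltas": [
    {"xyz": [0, 0, 0.07], "turn": 0, "jaw": 255},
    {"xyz": [0, 0, 0.14], "turn": 0, "jaw": 255},
    {"xyz": [0, 0, 0.22], "turn": 0, "jaw": 255}
  ]
}}

```text
clock: 5.7
position: [0.5425, 0.0928, 0.0043]
ee_rot: [3.11, -0.445, -0.009]
force: [-0.2, 0.4, 0.2]
width: -0.001
```

Emit:
{"method": "arm_command", "body": {
  "deltas": [
    {"xyz": [0, 0, 0.07], "turn": 0, "jaw": 255},
    {"xyz": [0, 0, 0.14], "turn": 0, "jaw": 255},
    {"xyz": [0, 0, 0.22], "turn": 0, "jaw": 255}
  ]
}}

```text
clock: 5.95
position: [0.5425, 0.0929, 0.002]
ee_rot: [3.11, -0.445, -0.009]
force: [-0.2, 0.1, -0.3]
width: 0.006
```

Emit:
{"method": "arm_command", "body": {
  "deltas": [
    {"xyz": [0, 0, 0.07], "turn": 0, "jaw": 255},
    {"xyz": [0, 0, 0.14], "turn": 0, "jaw": 255},
    {"xyz": [0, 0, 0.2], "turn": 0, "jaw": 255}
  ]
}}

```text
clock: 6.2
position: [0.5425, 0.0928, -0.0001]
ee_rot: [3.109, -0.445, -0.009]
force: [1.0, 0.0, -0.3]
width: 0.002
```

Emit:
{"method": "arm_command", "body": {
  "deltas": [
    {"xyz": [0, 0, 0.07], "turn": 0, "jaw": 255},
    {"xyz": [0, 0, 0.14], "turn": 0, "jaw": 255}
  ]
}}

```text
clock: 6.37
position: [0.5424, 0.0929, -0.0016]
ee_rot: [3.109, -0.445, -0.009]
force: [-0.1, -0.5, -0.3]
width: 0.008
```

Run:
```python
from h import *
from cell import get_image
d=get_image("side");cv2.imwrite("pics/side5.png",cv2.resize(d["frame"][150:240,180:280,::-1],None,fx=6,fy=6,interpolation=cv2.INTER_CUBIC))
g=np.load("jig.npz");R,t=g["R"],g["t"]
for y in range(395,440,6):
  for x in (245,275,305,335,365):
    u,v=180+x//6,150+y//6; o,r=ray(d,u,v); w=o+r*d["depth"][v,u]; print(x,y,(np.r_[R.T@(w[:2]-t),w[2]]*1000).round(0),end=" ")
  print()
```

```text
245 395 [-63. -95. 123.] 275 395 [-51. -91. 115.] 305 395 [-39. -90. 110.] 335 395 [-27. -88. 103.] 365 395 [-16. -90. 102.] 
245 401 [-62. -87. 112.] 275 401 [-51. -90. 110.] 305 401 [-39. -90. 107.] 335 401 [-28. -90. 103.] 365 401 [  2. -15.  15.] 
245 407 [-63. -89. 110.] 275 407 [-51. -91. 108.] 305 407 [-40. -90. 104.] 335 407 [-11. -14.  15.] 365 407 [  1. -20.  17.] 
245 413 [-63. -89. 107.] 275 413 [-51. -89. 103.] 305 413 [-25. -16.  19.] 335 413 [-12. -20.  18.] 365 413 [ -0. -25.  19.] 
245 419 [-63. -88. 103.] 275 419 [-52. -89. 100.] 305 419 [-26. -19.  18.] 335 419 [-13. -22.  17.] 365 419 [ -1. -25.  16.] 
245 425 [-179. -766.  845.] 275 425 [-38. -17.  17.] 305 425 [-26. -19.  14.] 335 425 [-14. -24.  15.] 365 425 [ -2. -30.  17.] 
245 431 [-51. -15.  15.] 275 431 [-39. -21.  17.] 305 431 [-27. -24.  16.] 335 431 [-15. -27.  15.] 365 431 [ -3. -34.  18.] 
245 437 [-52. -21.  19.] 275 437 [-40. -25.  19.] 305 437 [-28. -29.  19.] 335 437 [-16. -30.  15.] 365 437 [ -4. -37.  18.]
```

View pics/side5.png

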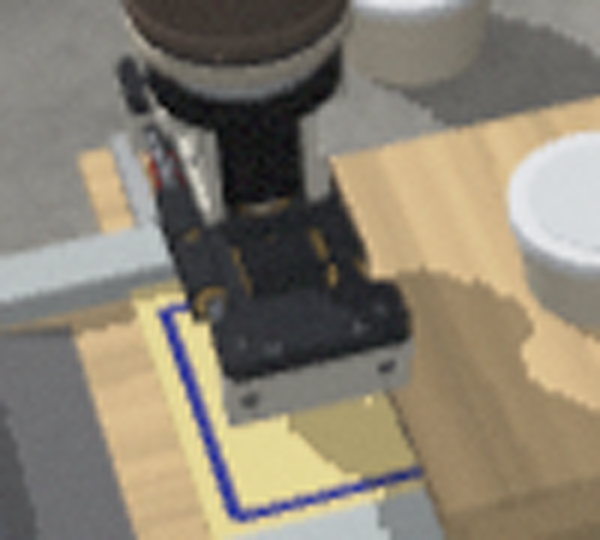

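Emit:
{"method": "arm_command", "body": {
  "deltas": [
    {"xyz": [0, 0, 0.07], "turn": 0, "jaw": 255},
    {"xyz": [0, 0, 0.14], "turn": 0, "jaw": 255},
    {"xyz": [0, 0, 0.22], "turn": 0, "jaw": 255}
  ]
}}

```text
clock: 6.67
position: [0.5424, 0.0928, -0.0039]
ee_rot: [3.109, -0.445, -0.009]
force: [-0.6, 0.2, -0.8]
width: 0.005
```

Emit:
{"method": "arm_command", "body": {
  "deltas": [
    {"xyz": [0, 0, 0.07], "turn": 0, "jaw": 255},
    {"xyz": [0, 0, 0.14], "turn": 0, "jaw": 255},
    {"xyz": [0, 0, 0.22], "turn": 0, "jaw": 255}
  ]
}}

```text
clock: 6.92
position: [0.5424, 0.0929, -0.0062]
ee_rot: [3.109, -0.445, -0.009]
force: [-0.4, -0.1, 0.1]
width: 0.004
```

Emit:
{"method": "arm_command", "body": {
  "deltas": [
    {"xyz": [0, 0, 0.06], "turn": 0, "jaw": 255},
    {"xyz": [0, 0, 0.12], "turn": 0, "jaw": 255}
  ]
}}

```text
clock: 7.08
position: [0.5423, 0.0928, -0.0075]
ee_rot: [3.109, -0.445, -0.009]
force: [0.0, -0.4, 0.3]
width: 0.005
```

Emit:
{"method": "arm_command", "body": {
  "deltas": [
    {"xyz": [0, 0, 0.06], "turn": 0, "jaw": 255},
    {"xyz": [0, 0, 0.12], "turn": 0, "jaw": 255}
  ]
}}

```text
clock: 7.25
position: [0.5423, 0.0928, -0.0088]
ee_rot: [3.109, -0.445, -0.009]
force: [1.2, 0.0, 0.0]
width: 0.007
```

Emit:
{"method": "arm_command", "body": {
  "deltas": [
    {"xyz": [0, 0, 0.06], "turn": 0, "jaw": 255},
    {"xyz": [0, 0, 0.12], "turn": 0, "jaw": 255}
  ]
}}

```text
clock: 7.42
position: [0.5424, 0.0928, -0.0101]
ee_rot: [3.109, -0.445, -0.009]
force: [0.2, -0.7, 0.1]
width: 0.006
```

Emit:
{"method": "arm_command", "body": {
  "deltas": [
    {"xyz": [0, 0, 0.06], "turn": 0, "jaw": 255},
    {"xyz": [0, 0, 0.12], "turn": 0, "jaw": 255}
  ]
}}

```text
clock: 7.58
position: [0.5423, 0.0928, -0.0113]
ee_rot: [3.109, -0.445, -0.009]
force: [0.5, 0.1, 0.6]
width: 0.002
```

Emit:
{"method": "arm_command", "body": {
  "deltas": [
    {"xyz": [0, 0, 0.06], "turn": 0, "jaw": 255},
    {"xyz": [0, 0, 0.12], "turn": 0, "jaw": 255}
  ]
}}

```text
clock: 7.75
position: [0.5423, 0.0928, -0.0126]
ee_rot: [3.109, -0.445, -0.009]
force: [0.6, -0.6, 0.4]
width: 0.003
```

Run:
```python
from h import *
from cell import get_image
d=get_image("side");cv2.imwrite("pics/side6.png",cv2.resize(d["frame"][150:240,180:280,::-1],None,fx=6,fy=6,interpolation=cv2.INTER_CUBIC))
```

```text
(no output)
```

View pics/side6.png

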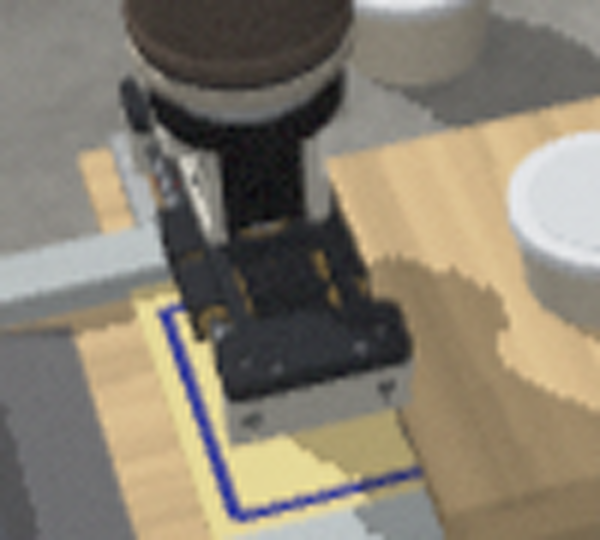

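Emit:
{"method": "arm_command", "body": {
  "deltas": [
    {"xyz": [0, 0, 0.06], "turn": 0, "jaw": 255},
    {"xyz": [0, 0, 0.12], "turn": 0, "jaw": 255}
  ]
}}

```text
clock: 7.97
position: [0.5423, 0.0928, -0.0139]
ee_rot: [3.109, -0.445, -0.009]
force: [0.3, -0.3, -0.5]
width: 0.001
```

Emit:
{"method": "arm_command", "body": {
  "deltas": [
    {"xyz": [0, 0, 0.06], "turn": 0, "jaw": 255},
    {"xyz": [0, 0, 0.12], "turn": 0, "jaw": 255}
  ]
}}

```text
clock: 8.13
position: [0.5423, 0.0928, -0.0152]
ee_rot: [3.109, -0.445, -0.009]
force: [0.4, -0.4, -0.7]
width: 0.006
```

Emit:
{"method": "arm_command", "body": {
  "deltas": [
    {"xyz": [0, 0, 0.06], "turn": 0, "jaw": 255},
    {"xyz": [0, 0, 0.12], "turn": 0, "jaw": 255}
  ]
}}

```text
clock: 8.3
position: [0.5422, 0.0928, -0.0165]
ee_rot: [3.109, -0.445, -0.01]
force: [-0.9, 0.2, 0.1]
width: 0.005
```

Emit:
{"method": "arm_command", "body": {
  "deltas": [
    {"xyz": [0, 0, 0.05], "turn": 0, "jaw": 255},
    {"xyz": [0, 0, 0.1], "turn": 0, "jaw": 255}
  ]
}}

```text
clock: 8.47
position: [0.5423, 0.0928, -0.0168]
ee_rot: [3.109, -0.445, -0.009]
force: [-4.9, -2.6, 17.0]
width: 0.007
```

Emit:
{"method": "arm_command", "body": {
  "deltas": [
    {"xyz": [0, 0, 0.05], "turn": 0, "jaw": 255},
    {"xyz": [0, 0, 0.1], "turn": 0, "jaw": 255}
  ]
}}

```text
clock: 8.63
position: [0.5423, 0.0928, -0.0169]
ee_rot: [3.109, -0.445, -0.009]
force: [-5.7, -1.6, 21.5]
width: 0.002
```

Emit:
{"method": "arm_command", "body": {
  "deltas": [
    {"xyz": [-0.1, 0, 0.075], "turn": 0, "jaw": 255},
    {"xyz": [-0.2, 0, 0.075], "turn": 0, "jaw": 255},
    {"xyz": [-0.3, 0, 0.075], "turn": 0, "jaw": 255}
  ]
}}

```text
clock: 8.88
position: [0.5414, 0.0934, -0.0168]
ee_rot: [3.109, -0.446, -0.003]
force: [4.0, -0.9, 5.0]
width: 0.007
```

```bash
python3 -c "
from h import *
st()"
```

```text
t 8.883 jig [-0.0334 -0.0008] z -0.01676207136155975 yawrel -0.16637020548206394 toolz [-0.0021 -0.     -1.    ] w 0.006686060058786761
F jig [4.1398 0.2189] 4.978326626978044
```

Emit:
{"method": "arm_command", "body": {
  "deltas": [
    {"xyz": [0, 0, 0.06], "turn": 0, "jaw": 255},
    {"xyz": [0, 0, 0.09], "turn": 0, "jaw": 255}
  ]
}}

```text
clock: 9.05
position: [0.5415, 0.0934, -0.0168]
ee_rot: [3.109, -0.446, -0.003]
force: [-2.6, -2.0, 17.2]
width: 0.001
```

Emit:
{"method": "arm_command", "body": {
  "deltas": [
    {"xyz": [-0.1, 0, 0.09], "turn": 0, "jaw": 255},
    {"xyz": [-0.2, 0, 0.1], "turn": 0, "jaw": 255},
    {"xyz": [-0.3, 0, 0.11], "turn": 0, "jaw": 255}
  ]
}}

```text
clock: 9.3
position: [0.541, 0.0941, -0.0168]
ee_rot: [-3.109, 0.447, -0.004]
force: [4.3, -2.9, 8.8]
width: 0.002
```

```bash
python3 -c "
from h import *
st()"
```

```text
t 9.3 jig [-0.034  -0.0002] z -0.016779036556195226 yawrel -0.21183639557852985 toolz [ 0.0025  0.0001 -1.    ] w 0.0024357429498037867
F jig [ 4.9237 -1.6161] 8.837751601571957
```

Emit:
{"method": "arm_command", "body": {
  "deltas": [
    {"xyz": [-0.1, 0, 0.09], "turn": 0, "jaw": 255},
    {"xyz": [-0.2, 0, 0.11], "turn": 0, "jaw": 255},
    {"xyz": [-0.3, 0, 0.13], "turn": 0, "jaw": 255},
    {"xyz": [-0.4, 0, 0.15], "turn": 0, "jaw": 255}
  ]
}}

```text
clock: 9.63
position: [0.5402, 0.095, -0.0168]
ee_rot: [-3.108, 0.449, -0.012]
force: [4.7, -3.1, 12.9]
width: 0.006
```

```bash
python3 -c "
from h import *
st()"
```

```text
t 9.633 jig [-0.035   0.0004] z -0.01678140293297639 yawrel -0.26867592348762415 toolz [ 0.0078  0.0004 -1.    ] w 0.0063012578626712515
F jig [ 5.3816 -1.6755] 12.866650333737462
```

Emit:
{"method": "arm_command", "body": {
  "deltas": [
    {"xyz": [-0.12, 0, 0.1], "turn": 0, "jaw": 255},
    {"xyz": [-0.25, 0, 0.125], "turn": 0, "jaw": 255},
    {"xyz": [-0.38, 0, 0.15], "turn": 0, "jaw": 255},
    {"xyz": [-0.5, 0, 0.175], "turn": 0, "jaw": 255},
    {"xyz": [-0.6, 0, 0.185], "turn": 0, "jaw": 255}
  ]
}}

```text
clock: 10.05
position: [0.5381, 0.0958, -0.0168]
ee_rot: [-3.107, 0.451, -0.022]
force: [5.5, -5.5, 15.6]
width: 0.007
```

```bash
python3 -c "
from h import *
st()"
```

```text
t 10.05 jig [-0.0373  0.0006] z -0.016835969160151766 yawrel -0.36402210939310464 toolz [ 0.0139  0.0002 -0.9999] w 0.006958724690527419
F jig [ 6.7945 -3.7844] 15.558786933085118
```

Emit:
{"method": "arm_command", "body": {
  "deltas": [
    {"xyz": [-0.15, 0, 0.11], "turn": 0, "jaw": 255},
    {"xyz": [-0.3, 0, 0.14], "turn": 0, "jaw": 255},
    {"xyz": [-0.45, 0, 0.165], "turn": 0, "jaw": 255},
    {"xyz": [-0.6, 0, 0.18], "turn": 0, "jaw": 255},
    {"xyz": [-0.75, 0, 0.19], "turn": 0, "jaw": 255}
  ]
}}

```text
clock: 10.47
position: [0.5347, 0.097, -0.0168]
ee_rot: [-3.106, 0.454, -0.032]
force: [5.3, -6.9, 17.6]
width: 0.005
```

Run:
```python
from h import *
from cell import get_image
st()
d=get_image("side");cv2.imwrite("pics/side7.png",cv2.resize(d["frame"][150:240,160:280,::-1],None,fx=5,fy=5,interpolation=cv2.INTER_CUBIC))
```

```text
t 10.467 jig [-0.0408  0.0008] z -0.016849237986267383 yawrel -0.46206394588291744 toolz [ 0.0204 -0.     -0.9998] w 0.005396324469878274
F jig [ 7.0183 -5.1584] 17.63260107180616
```

View pics/side7.png

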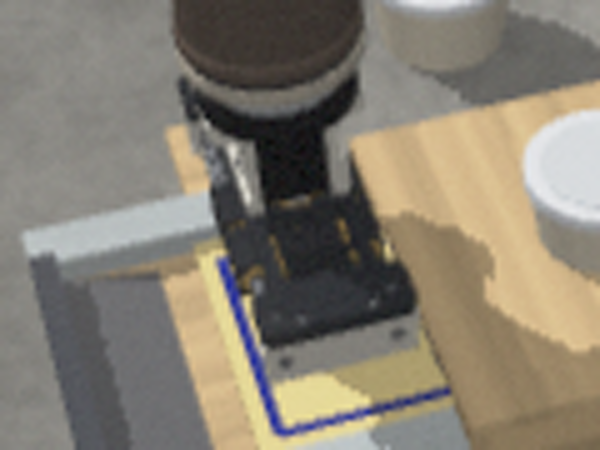

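Emit:
{"method": "arm_command", "body": {
  "deltas": [
    {"xyz": [-0.24, 0.03, 0.12], "turn": 0, "jaw": 255},
    {"xyz": [-0.48, 0.05, 0.15], "turn": 0, "jaw": 255},
    {"xyz": [-0.72, 0.06, 0.165], "turn": 0, "jaw": 255},
    {"xyz": [-0.96, 0.06, 0.165], "turn": 0, "jaw": 255},
    {"xyz": [-1.2, 0.06, 0.16], "turn": 0, "jaw": 255}
  ]
}}

```text
clock: 10.93
position: [0.5265, 0.0994, -0.0168]
ee_rot: [-3.104, 0.455, -0.041]
force: [5.1, -5.7, 15.6]
width: 0.003
```

```bash
python3 -c "
from h import *
st()"
```

```text
t 10.933 jig [-0.0494  0.0009] z -0.016767846110782497 yawrel -0.534894070650239 toolz [ 0.0267  0.0002 -0.9996] w 0.0026029005845910926
F jig [ 6.4925 -4.0381] 15.609248870191244
```

Emit:
{"method": "arm_command", "body": {
  "deltas": [
    {"xyz": [-0.2, 0.03, 0.12], "turn": 0, "jaw": 255},
    {"xyz": [-0.4, 0.05, 0.145], "turn": 0, "jaw": 255},
    {"xyz": [-0.6, 0.06, 0.155], "turn": 0, "jaw": 255},
    {"xyz": [-0.8, 0.06, 0.155], "turn": 0, "jaw": 255}
  ]
}}

```text
clock: 11.27
position: [0.5223, 0.1007, -0.0167]
ee_rot: [-3.102, 0.457, -0.051]
force: [5.1, -4.9, 15.1]
width: 0.0
```

```bash
python3 -c "
from h import *
st()"
```

```text
t 11.267 jig [-0.0538  0.001 ] z -0.016734580166156775 yawrel -0.6147432098107366 toolz [ 0.0328  0.0005 -0.9995] w 0.00037506177287648074
F jig [ 6.2952 -3.3079] 15.115035998082124
```

Emit:
{"method": "arm_command", "body": {
  "deltas": [
    {"xyz": [-0.2, 0.03, 0.115], "turn": 0, "jaw": 255},
    {"xyz": [-0.4, 0.05, 0.14], "turn": 0, "jaw": 255},
    {"xyz": [-0.6, 0.06, 0.15], "turn": 0, "jaw": 255},
    {"xyz": [-0.8, 0.06, 0.145], "turn": 0, "jaw": 255},
    {"xyz": [-1.0, 0.06, 0.135], "turn": 0, "jaw": 255}
  ]
}}

```text
clock: 11.68
position: [0.5161, 0.1026, -0.0167]
ee_rot: [-3.101, 0.459, -0.06]
force: [4.5, -4.9, 12.8]
width: 0.005
```

Run:
```python
from h import *
from cell import get_image
st()
d=get_image("side");cv2.imwrite("pics/side8.png",cv2.resize(d["frame"][150:240,160:280,::-1],None,fx=5,fy=5,interpolation=cv2.INTER_CUBIC))
```

```text
t 11.683 jig [-0.0603  0.001 ] z -0.016697528787460968 yawrel -0.697516757036361 toolz [ 0.0387  0.0008 -0.9993] w 0.0046268814215005396
F jig [ 5.6311 -3.4407] 12.84576698141897
```

View pics/side8.png

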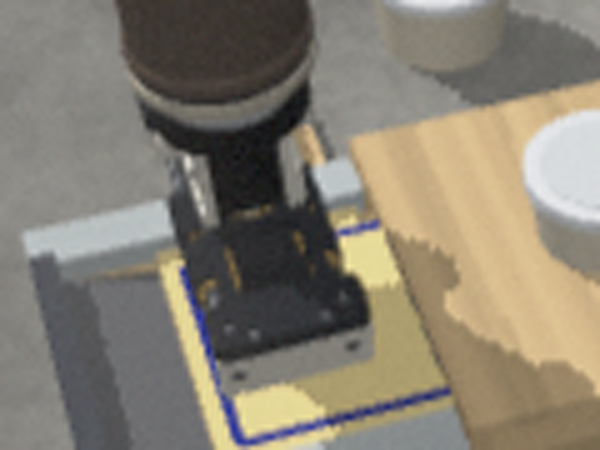

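Emit:
{"method": "arm_command", "body": {
  "deltas": [
    {"xyz": [-0.2, 0.03, 0.11], "turn": 0, "jaw": 255},
    {"xyz": [-0.4, 0.05, 0.14], "turn": 0, "jaw": 255},
    {"xyz": [-0.6, 0.06, 0.15], "turn": 0, "jaw": 255},
    {"xyz": [-0.8, 0.06, 0.14], "turn": 0, "jaw": 255},
    {"xyz": [-1.0, 0.06, 0.13], "turn": 0, "jaw": 255}
  ]
}}

```text
clock: 12.15
position: [0.5108, 0.1042, -0.0163]
ee_rot: [-3.099, 0.462, -0.071]
force: [7.4, -7.2, 17.0]
width: 0.004
```

Run:
```python
from h import *
st()
```

```text
t 12.15 jig [-0.0659  0.0011] z -0.016256143945455555 yawrel -0.8053519956680049 toolz [ 0.0462  0.001  -0.9989] w 0.0044631960075869675
F jig [ 9.1029 -4.8785] 16.96271966002048
```

Emit:
{"method": "arm_command", "body": {
  "deltas": [
    {"xyz": [-0.2, 0.03, 0.11], "turn": 0, "jaw": 255},
    {"xyz": [-0.4, 0.05, 0.14], "turn": 0, "jaw": 255},
    {"xyz": [-0.6, 0.06, 0.145], "turn": 0, "jaw": 255},
    {"xyz": [-0.8, 0.06, 0.13], "turn": 0, "jaw": 255},
    {"xyz": [-1.0, 0.06, 0.11], "turn": 0, "jaw": 255}
  ]
}}

```text
clock: 12.57
position: [0.5061, 0.1057, -0.0156]
ee_rot: [-3.097, 0.465, -0.084]
force: [8.9, -6.3, 18.1]
width: 0.002
```

Run:
```python
from h import *
st()
```

```text
t 12.567 jig [-0.0708  0.0012] z -0.015573781332945603 yawrel -0.9413565311679655 toolz [ 0.0544  0.0012 -0.9985] w 0.0023654537374428264
F jig [10.281  -3.5474] 18.086329442183803
```

Emit:
{"method": "arm_command", "body": {
  "deltas": [
    {"xyz": [-0.3, 0.03, 0.13], "turn": 0, "jaw": 255},
    {"xyz": [-0.6, 0.05, 0.15], "turn": 0, "jaw": 255},
    {"xyz": [-0.9, 0.06, 0.11], "turn": 0, "jaw": 255},
    {"xyz": [-1.2, 0.06, 0.055], "turn": 0, "jaw": 255},
    {"xyz": [-1.4, 0.06, 0.015], "turn": 0, "jaw": 255}
  ]
}}

```text
clock: 12.98
position: [0.4971, 0.1084, -0.0143]
ee_rot: [-3.094, 0.468, -0.096]
force: [7.3, -7.0, 16.8]
width: 0.005
```

Run:
```python
from h import *
st()
```

```text
t 12.983 jig [-0.0802  0.0012] z -0.01431713772632806 yawrel -1.0793054752721076 toolz [ 0.0619  0.0013 -0.9981] w 0.0047191634056139966
F jig [ 8.9841 -4.718 ] 16.811742232333508
```

Emit:
{"method": "arm_command", "body": {
  "deltas": [
    {"xyz": [-0.3, 0.03, 0.13], "turn": 0, "jaw": 255},
    {"xyz": [-0.6, 0.05, 0.145], "turn": 0, "jaw": 255},
    {"xyz": [-0.9, 0.06, 0.105], "turn": 0, "jaw": 255},
    {"xyz": [-1.2, 0.06, 0.05], "turn": 0, "jaw": 255},
    {"xyz": [-1.4, 0.06, 0.005], "turn": 0, "jaw": 255}
  ]
}}

```text
clock: 13.4
position: [0.488, 0.1111, -0.0131]
ee_rot: [-3.092, 0.472, -0.107]
force: [6.6, -7.2, 16.4]
width: 0.004
```

Run:
```python
from h import *
from cell import get_image
st()
d=get_image("side");cv2.imwrite("pics/side9.png",cv2.resize(d["frame"][150:240,160:280,::-1],None,fx=5,fy=5,interpolation=cv2.INTER_CUBIC))
```

```text
t 13.4 jig [-0.0896  0.0013] z -0.013090455264569839 yawrel -1.2209537089010745 toolz [ 0.0693  0.0015 -0.9976] w 0.003937258210132167
F jig [ 8.3869 -5.0902] 16.42791389420288
```

View pics/side9.png

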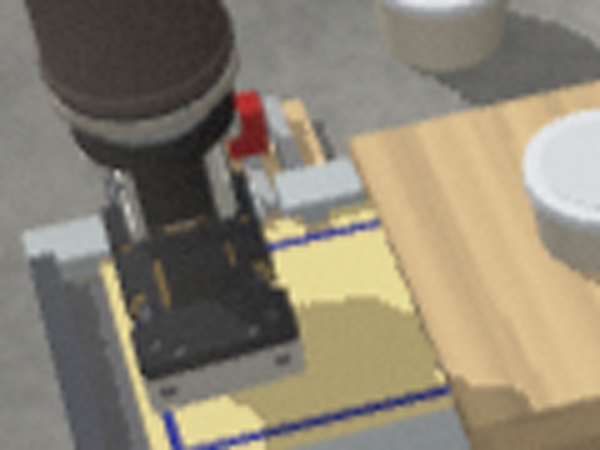

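Emit:
{"method": "arm_command", "body": {
  "deltas": [
    {"xyz": [-0.3, 0.03, 0.13], "turn": 0, "jaw": 255},
    {"xyz": [-0.6, 0.05, 0.14], "turn": 0, "jaw": 255},
    {"xyz": [-0.9, 0.06, 0.1], "turn": 0, "jaw": 255},
    {"xyz": [-1.2, 0.06, 0.04], "turn": 0, "jaw": 255},
    {"xyz": [-1.4, 0.06, -0.005], "turn": 0, "jaw": 255}
  ]
}}

```text
clock: 13.87
position: [0.4787, 0.1139, -0.0118]
ee_rot: [-3.09, 0.475, -0.118]
force: [6.8, -8.5, 17.3]
width: 0.009
```

Run:
```python
from h import *
st()
```

```text
t 13.867 jig [-0.0994  0.0014] z -0.011808132188520379 yawrel -1.3577231513502532 toolz [ 0.0765  0.0016 -0.9971] w 0.009227754109570612
F jig [ 8.9399 -6.2512] 17.26401217287797
```

Emit:
{"method": "arm_command", "body": {
  "deltas": [
    {"xyz": [-0.3, 0.03, 0.125], "turn": 0, "jaw": 255},
    {"xyz": [-0.6, 0.06, 0.13], "turn": 0, "jaw": 255},
    {"xyz": [-0.9, 0.08, 0.09], "turn": 0, "jaw": 255},
    {"xyz": [-1.2, 0.08, 0.03], "turn": 0, "jaw": 255},
    {"xyz": [-1.4, 0.08, -0.015], "turn": 0, "jaw": 255}
  ]
}}

```text
clock: 14.28
position: [0.4697, 0.1166, -0.0106]
ee_rot: [-3.087, 0.478, -0.129]
force: [7.1, -8.5, 17.4]
width: 0.008
```

Run:
```python
from h import *
from cell import get_image
st()
d=get_image("side");cv2.imwrite("pics/side10.png",cv2.resize(d["frame"][150:240,160:280,::-1],None,fx=5,fy=5,interpolation=cv2.INTER_CUBIC))
```

```text
t 14.283 jig [-0.1088  0.0015] z -0.010562366458058539 yawrel -1.5093468575511935 toolz [ 0.0839  0.0019 -0.9965] w 0.00800639208684033
F jig [ 9.2175 -6.1357] 17.431295055413344
```

View pics/side10.png

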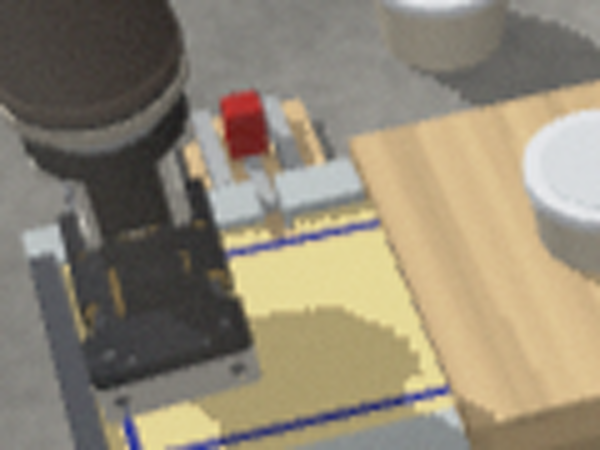

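Emit:
{"method": "arm_command", "body": {
  "deltas": [
    {"xyz": [-0.25, 0.03, 0.12], "turn": 0, "jaw": 255},
    {"xyz": [-0.5, 0.06, 0.125], "turn": 0, "jaw": 255},
    {"xyz": [-0.75, 0.08, 0.1], "turn": 0, "jaw": 255},
    {"xyz": [-0.95, 0.08, 0.06], "turn": 0, "jaw": 255}
  ]
}}

```text
clock: 14.67
position: [0.4649, 0.119, -0.01]
ee_rot: [-3.084, 0.48, -0.141]
force: [8.9, -3.8, 10.3]
width: 0.004
```

Run:
```python
from h import *
st()
```

```text
t 14.667 jig [-0.114   0.0025] z -0.009954472918536558 yawrel -1.620543337967824 toolz [ 0.0915  0.0035 -0.9958] w 0.003753804398925513
F jig [ 9.5833 -1.1284] 10.30520397525997
```

Run:
```python
from h import *
from cell import get_image
a=get_image("side");b=get_image("top")
np.savez("s11.npz",**a);np.savez("t11.npz",**b)
x=cv2.resize(a["frame"][165:255,150:250,::-1],None,fx=4,fy=4,interpolation=cv2.INTER_CUBIC)
y=cv2.resize(b["frame"][180:300,170:270,::-1],None,fx=4,fy=4,interpolation=cv2.INTER_CUBIC)
c=np.zeros((480,800,3),np.uint8);c[:360,:400]=x;c[:,400:]=y
cv2.imwrite("pics/m11.png",c)
```

```text
(no output)
```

View pics/m11.png

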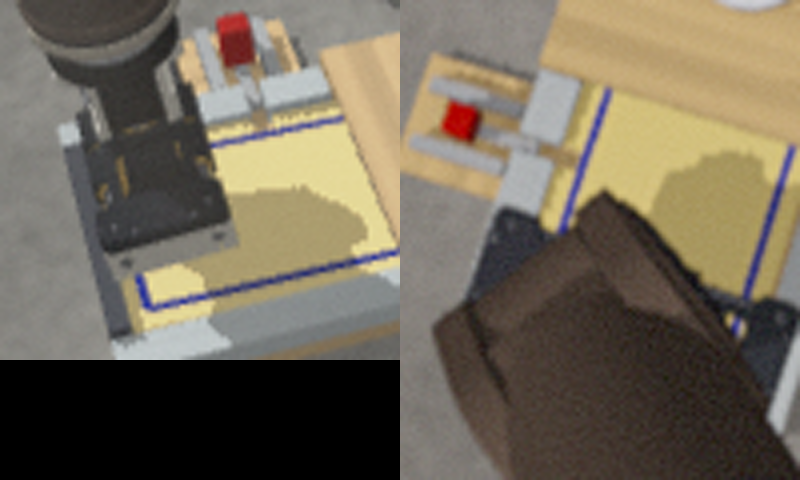

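Emit:
{"method": "arm_command", "body": {
  "deltas": [
    {"xyz": [-0.2, 0.02, 0.11], "turn": 0, "jaw": 255},
    {"xyz": [-0.4, 0.03, 0.13], "turn": 0, "jaw": 255},
    {"xyz": [-0.6, 0.03, 0.14], "turn": 0, "jaw": 255},
    {"xyz": [-0.8, 0.03, 0.14], "turn": 0, "jaw": 255}
  ]
}}

```text
clock: 15.1
position: [0.4625, 0.1211, -0.0099]
ee_rot: [-3.08, 0.483, -0.153]
force: [12.0, -7.2, 14.5]
width: 0.004
```

Run:
```python
from h import *
from cell import get_image
st()
a=get_image("side");b=get_image("top")
np.savez("s12.npz",**a);np.savez("t12.npz",**b)
x=cv2.resize(a["frame"][165:255,150:250,::-1],None,fx=4,fy=4,interpolation=cv2.INTER_CUBIC)
y=cv2.resize(b["frame"][180:300,170:270,::-1],None,fx=4,fy=4,interpolation=cv2.INTER_CUBIC)
c=np.zeros((480,800,3),np.uint8);c[:360,:400]=x;c[:,400:]=y
cv2.imwrite("pics/m12.png",c)
```

```text
t 15.1 jig [-0.1169  0.0038] z -0.009921433761209346 yawrel -1.767105424347612 toolz [ 0.0997  0.0048 -0.995 ] w 0.003983684351200179
F jig [13.5757 -3.6053] 14.545355637948042
```

View pics/m12.png

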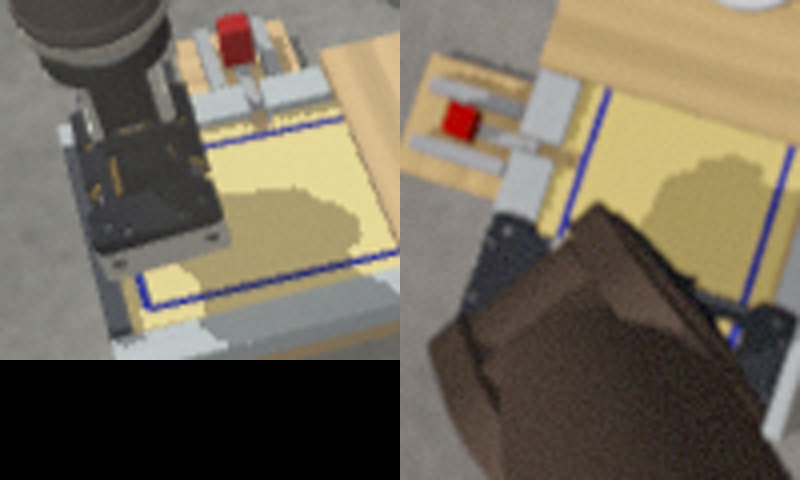

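Emit:
{"method": "arm_command", "body": {
  "deltas": [
    {"xyz": [0.1, 0, -0.2], "turn": 0, "jaw": 255},
    {"xyz": [0.2, 0, -1.0], "turn": 0, "jaw": 255},
    {"xyz": [0.4, 0, -3.0], "turn": 0, "jaw": 255},
    {"xyz": [0.6, 0, -5.0], "turn": 0, "jaw": 255},
    {"xyz": [0.8, 0, -7.0], "turn": 0, "jaw": 255}
  ]
}}

```text
clock: 15.62
position: [0.4613, 0.1185, 0.0611]
ee_rot: [-3.081, 0.481, -0.149]
force: [0.9, 0.4, -0.8]
width: 0.004
```

Run:
```python
from h import *
st((-.04,.198,.055))
```

```text
t 15.617 jig [-0.1173  0.0011] z 0.06110040540560372 yawrel -1.6860799712836574 toolz [ 0.097   0.0047 -0.9953] w 0.0044270649712495535
F jig [0.7694 0.6221] -0.7782648147308933
shift cm [  7.0629 -19.8589   1.9377]
```

Emit:
{"method": "arm_command", "body": {
  "deltas": [
    {"xyz": [1.4, -3.9, 0.2], "turn": -0.5, "jaw": 255},
    {"xyz": [2.8, -7.9, 0.4], "turn": -1, "jaw": 255},
    {"xyz": [4.2, -11.9, 0.6], "turn": -1.5, "jaw": 255},
    {"xyz": [5.6, -15.9, 0.8], "turn": -1.7, "jaw": 255},
    {"xyz": [7.0, -19.8, 1.0], "turn": -1.7, "jaw": 255}
  ]
}}

```text
clock: 16.03
position: [0.5871, 0.2858, 0.0643]
ee_rot: [-3.09, 0.435, -0.146]
force: [1.0, -0.0, -0.0]
width: 0.005
```

Run:
```python
from h import *
from cell import get_image
st((-.04,.198,.003))
a=get_image("side");b=get_image("top")
np.savez("s13.npz",**a);np.savez("t13.npz",**b)
x=cv2.resize(a["frame"][165:265,150:250,::-1],None,fx=4,fy=4,interpolation=cv2.INTER_CUBIC)
y=cv2.resize(b["frame"][180:300,170:270,::-1],None,fx=4,fy=4,interpolation=cv2.INTER_CUBIC)
c=np.zeros((480,800,3),np.uint8);c[:400,:400]=x;c[:,400:]=y
cv2.imwrite("pics/m13.png",c)
```

```text
t 16.033 jig [-0.0431  0.1967] z 0.06427169995159826 yawrel 0.07248072532918215 toolz [ 0.0952  0.0046 -0.9955] w 0.004820170252953262
F jig [0.946 0.223] -0.027770348328606614
shift cm [-0.2478  0.0601  6.1309]
```

View pics/m13.png

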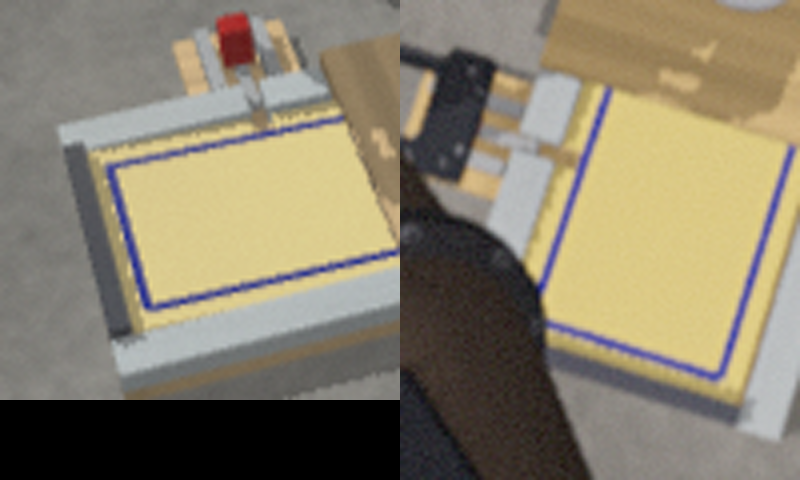

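Emit:
{"method": "arm_command", "body": {
  "deltas": [
    {"xyz": [-0.1, 0, 2.0], "turn": 0, "jaw": 255},
    {"xyz": [-0.2, 0, 3.8], "turn": 0, "jaw": 255},
    {"xyz": [-0.2, 0, 5.0], "turn": 0, "jaw": 255},
    {"xyz": [-0.2, 0, 5.9], "turn": 0, "jaw": 255},
    {"xyz": [-0.2, 0, 6.1], "turn": 0, "jaw": 255}
  ]
}}

```text
clock: 16.55
position: [0.5915, 0.2917, 0.0017]
ee_rot: [-3.087, 0.428, -0.145]
force: [-0.1, -0.6, -0.7]
width: 0.003
```

Run:
```python
from h import *
from cell import get_image
st((-.04,.149,.003))
a=get_image("side");b=get_image("top")
x=cv2.resize(a["frame"][135:235,170:270,::-1],None,fx=4,fy=4,interpolation=cv2.INTER_CUBIC)
y=cv2.resize(b["frame"][160:280,150:250,::-1],None,fx=4,fy=4,interpolation=cv2.INTER_CUBIC)
c=np.zeros((480,800,3),np.uint8);c[:400,:400]=x;c[:,400:]=y
cv2.imwrite("pics/m14.png",c)
```

```text
t 16.55 jig [-0.0405  0.2036] z 0.0017335594023660805 yawrel 0.2968639911794959 toolz [ 0.0946  0.0086 -0.9955] w 0.003187984943508494
F jig [ 0.0953 -0.6456] -0.6882184377764274
shift cm [ 0.0286  5.4494 -0.3107]
```

View pics/m14.png

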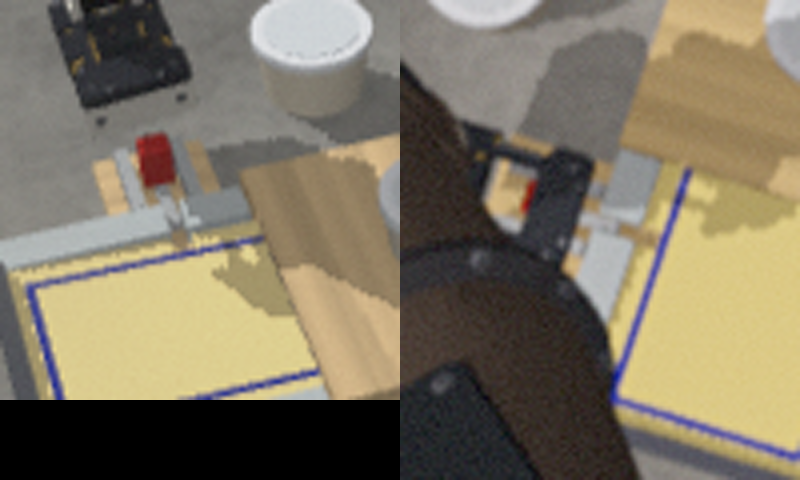

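Emit:
{"method": "arm_command", "body": {
  "deltas": [
    {"xyz": [0, 0.6, 0], "turn": 0, "jaw": 255},
    {"xyz": [0, 1.2, 0], "turn": 0, "jaw": 255},
    {"xyz": [0, 1.8, 0], "turn": 0, "jaw": 255},
    {"xyz": [0, 2.4, 0], "turn": 0, "jaw": 255},
    {"xyz": [0, 2.8, 0], "turn": 0, "jaw": 255}
  ]
}}

```text
clock: 17.07
position: [0.5852, 0.2645, 0.0029]
ee_rot: [-3.085, 0.429, -0.149]
force: [0.7, 3.0, 1.6]
width: 0.009
```

Emit:
{"method": "arm_command", "body": {
  "deltas": [
    {"xyz": [0, 0.3, 0], "turn": 0, "jaw": 255},
    {"xyz": [0, 0.6, 0], "turn": 0, "jaw": 255},
    {"xyz": [0, 0.9, 0], "turn": 0, "jaw": 255},
    {"xyz": [0, 1.2, 0], "turn": 0, "jaw": 255}
  ]
}}

```text
clock: 17.4
position: [0.5822, 0.2536, 0.003]
ee_rot: [-3.084, 0.428, -0.15]
force: [1.0, 3.1, 2.5]
width: 0.007
```

Run:
```python
from h import *
st((-.04,.149,.003))
```

```text
t 17.4 jig [-0.0388  0.1645] z 0.002963931675075554 yawrel 0.2651020721493058 toolz [ 0.0986  0.0113 -0.9951] w 0.006861670549782504
F jig [0.0811 3.2865] 2.4539013898919277
shift cm [-0.1256  1.5443 -0.0738]
```

Emit:
{"method": "arm_command", "body": {
  "deltas": [
    {"xyz": [0, 0.3, 0], "turn": 0, "jaw": 255},
    {"xyz": [0, 0.6, 0], "turn": 0, "jaw": 255},
    {"xyz": [0, 0.9, 0], "turn": 0, "jaw": 255},
    {"xyz": [0, 1.2, 0], "turn": 0, "jaw": 255}
  ]
}}

```text
clock: 17.73
position: [0.579, 0.242, 0.0026]
ee_rot: [-3.083, 0.428, -0.15]
force: [0.6, 3.6, 3.4]
width: 0.001
```

Emit:
{"method": "arm_command", "body": {
  "deltas": [
    {"xyz": [0, 0.2, 0], "turn": 0, "jaw": 255},
    {"xyz": [0, 0.4, 0], "turn": 0, "jaw": 255},
    {"xyz": [0, 0.5, 0], "turn": 0, "jaw": 255}
  ]
}}

```text
clock: 17.98
position: [0.5787, 0.241, 0.003]
ee_rot: [-3.078, 0.424, -0.153]
force: [3.8, 14.3, -4.5]
width: 0.004
```

Run:
```python
from h import *
st((-.04,.149,.003))
```

```text
t 17.983 jig [-0.0387  0.1514] z 0.003037407740416574 yawrel 0.3654909663813015 toolz [ 0.1017  0.0172 -0.9947] w 0.004062765715570015
F jig [-0.3716 14.7831] -4.545867553136355
shift cm [-0.1315  0.2356 -0.019 ]
```

Emit:
{"method": "arm_command", "body": {
  "deltas": [
    {"xyz": [0, 0.3, 0], "turn": 0, "jaw": 255},
    {"xyz": [0, 0.5, 0], "turn": 0, "jaw": 255},
    {"xyz": [0, 0.5, 0], "turn": 0, "jaw": 255}
  ]
}}

```text
clock: 18.23
position: [0.5787, 0.2414, 0.0034]
ee_rot: [-3.071, 0.418, -0.157]
force: [7.0, 15.5, -8.7]
width: 0.009
```

Emit:
{"method": "arm_command", "body": {
  "deltas": [
    {"xyz": [0, -0.8, 0], "turn": 0, "jaw": 255},
    {"xyz": [0, -2.0, 0], "turn": 0, "jaw": 255},
    {"xyz": [0, -3.0, -1], "turn": 0, "jaw": 255},
    {"xyz": [0, -4.0, -3], "turn": 0, "jaw": 255},
    {"xyz": [0, -4.0, -6], "turn": 0, "jaw": 255}
  ]
}}

```text
clock: 18.65
position: [0.5812, 0.2792, 0.0631]
ee_rot: [-3.074, 0.416, -0.15]
force: [0.6, 0.1, 0.3]
width: 0.004
```

Emit:
{"method": "arm_command", "body": {
  "deltas": [
    {"xyz": [0, 0, -3], "turn": 0, "jaw": 255},
    {"xyz": [-2, -2, -6], "turn": 0, "jaw": 255},
    {"xyz": [-5, -4, -9], "turn": 0, "jaw": 255},
    {"xyz": [-8, -6, -11], "turn": 0, "jaw": 255},
    {"xyz": [-11, -8, -12], "turn": 0, "jaw": 255}
  ]
}}

```text
clock: 19.07
position: [0.4885, 0.3796, 0.1774]
ee_rot: [-3.073, 0.419, -0.152]
force: [0.6, 0.2, -0.9]
width: 0.004
```

Run:
```python
from h import *
from cell import get_image
st()
a=get_image("side");b=get_image("top")
np.savez("s15.npz",**a);np.savez("t15.npz",**b)
x=cv2.resize(a["frame"][145:265,150:250,::-1],None,fx=4,fy=4,interpolation=cv2.INTER_CUBIC)
y=cv2.resize(b["frame"][180:300,170:270,::-1],None,fx=4,fy=4,interpolation=cv2.INTER_CUBIC)
cv2.imwrite("pics/m15.png",np.hstack([x,y]))
g=np.load("jig.npz");R,t=g["R"],g["t"]
for n,d in(("top",b),("side",a)):
    f=d["frame"].astype(int); m=((f[:,:,0]>110)&(f[:,:,1]<60)&(f[:,:,2]<60)); ys,xs=np.nonzero(m); k=(xs>150)&(xs<250)&(ys>150)&(ys<230)
    print(n,k.sum(),xs[k].mean(),ys[k].mean(),[R.T@(cast(d,xs[k].mean(),ys[k].mean(),z)[:2]-t) for z in(.053,.04)])
```

```text
t 19.067 jig [-0.1639  0.2593] z 0.1773729668438528 yawrel 0.4901934444590932 toolz [ 0.1019  0.0232 -0.9945] w 0.0038151024838133196
F jig [0.4806 0.3941] -0.9122149041462428
top 52 194.09615384615384 212.6346153846154 [array([-0.0408,  0.1204]), array([-0.0395,  0.1228])]
side 39 209.71794871794873 178.05128205128204 [array([-0.0437,  0.1115]), array([-0.0414,  0.1259])]
```

View pics/m15.png

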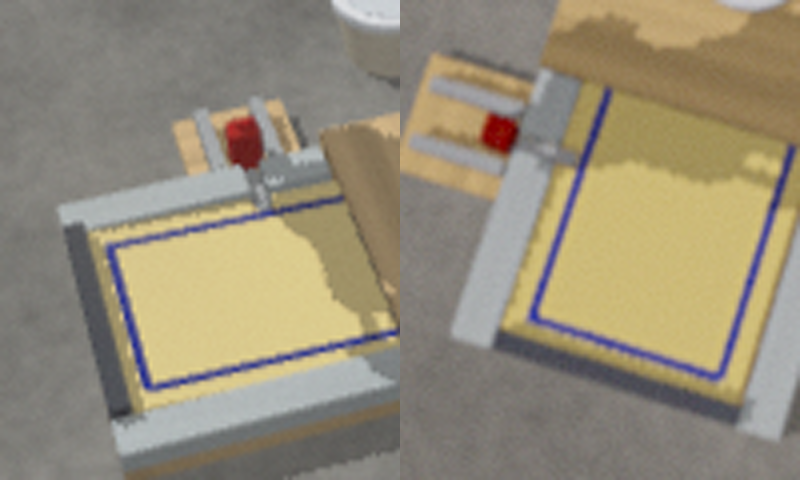

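Emit:
{"method": "arm_command", "body": {
  "deltas": [
    {"xyz": [0, 0, 0], "turn": 0, "jaw": 255},
    {"xyz": [0, 0, 0], "turn": 0, "jaw": 255}
  ]
}}

```text
clock: 19.33
position: [0.4801, 0.3897, 0.1767]
ee_rot: [-3.073, 0.389, -0.147]
force: [-0.4, 0.7, 0.0]
width: 0.009
```

```bash
python3 -c "
from cell import sign_off
print(sign_off())"
```

```text
the job is handed in; nothing more can be done
None
```

I pulled the panel out of the slot and up the ramp with the closed fingertips until it reached the stop. I then pushed the red post all the way in, drew the arm clear and handed the job in at about 19.5 s.

- **Panel:** after I lifted off, both views showed its front edge along the stop, parallel to it, with the notch in line with the tongue. At the end of the pull the fingertips slid on while the panel stayed put. I did not measure the remaining gap at the front in millimetres, because the stop hides part of the edge from above.
- **Bolt:** the top camera put the post at jig y = 0.120 m, the nominal fully-in position, after 26 mm of movement. The post stopped dead at about 15 N, and the tongue shows in the notch. The side view gave about 0.112 m, but it mixed in the post's side face and cannot be right.
- **Forces on the panel:** the highest pressing force I read was 21.5 N, while setting down. While pulling I aimed for 13 to 18 N, and it briefly read 5 to 10 N, when the tips may have slipped a little. Readings came only at the end of each move, so short peaks in between were not seen.
- **Height reading:** the measured fingertip height disagreed with the scene by about 35 mm, reading low. I found the true contact by force instead.
- **Tool tilt:** the tool also tilted by about 0.1 rad during the pull, and I left it so.
- **Tubs and marker:** I kept the arm away from them and felt no contact. I did not measure them again at the end.

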